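# Stamp a form and keep the stamp pressed

### The arm

A 7-joint arm with a two-finger parallel gripper is mounted at the origin on the work surface. World frame = base frame: x ahead of the robot, y to its left, z up, the work surface at z = 0. Lengths are in m, angles in degrees, forces in N, time in s.
With the tool pointing down it reaches from about 0.425 to 0.875 m from the base axis. Payload 4.7 kg.
Tool frame: the origin (TCP) lies at the very end of the fingers, on their centre line; the grasp point (between the pads) lies env.hold_point_z behind it (env.hold_point_z is the distance from the TCP to the grasp point, in m); z points along the fingers, y is the line along which they close (so a half turn about z gives the same grasp; the last joint's range is limited). The gripper opens to 87 mm and grips with 3 to 60 N. Pads are 19 mm wide; open, the fingers measure 117 mm over their backs; the gripper's body (75 mm by 190 mm) begins 51 mm behind the grasp point.
Start: joints at [-74.651, 18.392, -4.016, 83.108, 1.295, 78.541, -3.26], TCP at [0.163, 0.629, 0.223] pointing down, gripper open.
Joint ranges: [-163.93, 163.93], [-17.29, 119.83], [-79.2, 71.16], [3.27, 140.29], [-89.18, 269.18], [5.43, 117.66], [-154.24, 154.24]. Speed limits (degrees/s): [147.25, 147.25, 180, 180, 180, 180, 180].

### API

Orientations are given as [roll, pitch, yaw] about the fixed x, y, z axes, in that order (R = Rz(yaw) Ry(pitch) Rx(roll)).
In Python, from cell import env gives the robot as it stands.
- The arm moves only by the shell command python3 -m jog 'ROWS' [FORCE]. ROWS is JSON, a list of rows, each an object with "dp": the shift along the tool's x, y, z in cm, a list of three; "twist": the turn about the tool's z in degrees; "fingers": the opening, from 0 (shut) to 1 (fully open). A call has 1 to 8 rows; each row is the pose to reach, as a shift and turn from the pose commanded when the call began, along the tool's axes at that moment; what a row does not reach only later rows make up. A row lasts 1/8 s, in which the tool goes at most 62.5 mm and 10.7 degrees, less where a joint would pass 70% of its speed; a pose out of reach is approached as far as the arm can. A call with a gripper value outside its range is refused whole. The fingers move at their own pace and stop on an object; FORCE is the grip in N (left out, the last holds). Time passes only in rows, so rows that repeat a pose let the fingers close. It gives the time, the measured TCP pose, the force, the opening and the grip force at its end, in the units of the state.
- env.get_obs(): the state, without advancing time (a new reading comes with each control period).
- env.read_camera(name): name is "side" or "top" or "wrist"; returns a dict with "pixels" (480x640x3 uint8, blue, green, red), "depth" (480x640 float32, m along the optical axis (not along the pixel's ray), 0 where there is no reading), "fx", "fy", "cx", "cy" (pixels), "rvec" (rotation vector, rad) and "tvec" (3), from world to camera coordinates, as OpenCV has them. Camera axes: x right, y down, z forward; pixel columns grow to the right and rows downward; lengths in m; the calibration is good to about 2 mm. A picture is of the moment at which its call begins.
- env.sign_off(): hands the job in; it is judged then, once.
The state is a dict: "time_s": time; "qpos": joint angles; "joint_velocities": joint speeds; "effort": joint torques, N m; "tool_pos": TCP position; "tool_rot": TCP orientation; "force": force on the tool from outside, world axes, zero at the start; "wrist_torque": the same for the moment, N m; "grip_width": finger opening in m; "grasp_force": force on a finger pad.
Only numpy, scipy, OpenCV 4.12 (cv2) and the standard library are available. Lean on these libraries where they do the work, as an engineer would, in place of code of your own. Each camera call takes 0.05 s, during which the arm holds its last target. There are 200 camera calls.

### The job

Take the red-handled stamp out of the stamp tray and press it on the clipboard form in the middle of the red-outlined box: stamp flat on the paper, straight with the box, its white mark towards the foot of the form (the end away from the clip). Press lightly, just far enough for its red printing pad to bear on the paper, and make no print elsewhere on the form. Finish while still holding the stamp pressed there, and leave everything else where it is.

Things in the scene. Friction and masses are not known exactly. Their poses are not given: they have to be found in the camera images.
- stamp: Black skirt of the red-handled stamp: pre-inked spring stamp standing upright, 85 mm tall, 130 to 155 g in all. Origin: centre of the skirt's underside. z up; y along the long side; x along the short side, away from the white mark. Skirt 38 (x) by 68 (y) by 24 mm high, open below. A hood rides in it: shoulder plate 38 by 68 mm, top at 47 mm, then a neck and the red grip.
- stamp_grip (a point): Centre of the stamp's red grip block, on its axis 70 mm above the skirt's underside. Block 26 (x) by 50 (y) mm, from 55 to 85 mm high, to be gripped across its 26 mm. Pushing it down makes the hood slide down in the skirt: 3 N to start, then 0.6 N per mm; at 8 mm (about 8 N) the printing pad meets the paper.
- stamp_die: The stamp's red foam printing pad, 24 by 54 mm, its face 8 mm above the skirt's underside until pressed. Origin: at rest the stamp's origin, same axes; moves with the hood. Once on paper it takes about 3 N more per mm of push for 4 mm (about 20 N), then it is hard. 10 to 16 N on the grip in all prints well; over 22 N is too hard.
- stamp_mark (a point): The white mark on the stamp's shoulder plate: a white bar 22 mm long (also a small one on top of the grip), 16.5 mm from the stamp's axis on its -x side, 47 mm above the skirt's underside.
- rack: Dark grey stamp tray, fixed, 216 (x) by 92 (y) by 14 mm, with three pockets 46 (x) by 76 (y) mm at x = -70, 0, +70 mm, floor 6 mm above the desk, one stamp standing in each, all white marks to the tray's -x. Origin: centre of its underside.
- form: Blue clipboard with a white form, fixed, 235 (x) by 165 (y) mm, paper top 6 mm above the desk. Origin: centre of the board's underside; x points to the head with the steel clip (18 mm high), -x is the foot, nearest the robot.
- seal_box: Red-outlined box printed on the form's lower half, 40 (x) by 70 (y) mm with a small red cross in its middle. Origin: its centre, on the paper's surface; same axes as the form.
- stamp_blue: Another stamp of the same shape and size, blue grip. To be left in its pocket. Origin at the centre of its underside.
- stamp_green: Another stamp of the same shape and size, green grip. To be left in its pocket. Origin at the centre of its underside.
- pen: Blue ballpoint pen 140 mm long, 9 mm thick, lying across the upper half of the form. Origin: middle of its underside.
- notes: Yellow block of sticky notes, 50 by 50 by 28 mm, on the desk mat between tray and form. Origin: centre of its underside.
- stapler: Black and orange stapler, 125 mm long, 58 mm high, at the left. Origin: centre of its underside.
- cup: White mug, 80 mm across, 95 mm high, on the far side of the desk mat. Origin: centre of its underside.
- jar: Amber glass jar with a steel cap, 60 mm across, 85 mm high, on the far side of the desk mat. Origin: centre of its underside.
Not all that is in view belongs to the job. Several things look just like the rack: the one meant starts farthest to the robot's left.

How it is judged (in metres and radians):
On the way:
1. the red-handled stamp is held, lifted clear out of its pocket (height (world z) of stamp above 0.03 m and contact force between the fingers and stamp above 1 N and contact force between stamp and rack below 0.05 N), for 0.2 s.
At the end, for the whole second after the job is handed in: Stamp still held and pressed on the form: pad on the paper with over 1 N, under 22 N in all; pad centre within 6 mm of the box centre, within 0.1 rad of straight with the box and 0.05 rad of upright, at rest, white mark towards the form's foot (contact force between the fingers and stamp above 1 N and horizontal distance between stamp_die and seal_box below 0.006 m and angle between the y axis of stamp_die and the y axis of seal_box, either way round below 0.1 rad and x of stamp_mark in the frame of seal_box below -0.008 m and angle between stamp's own z axis and vertical below 0.05 rad and contact force between stamp_die and form above 1 N and contact force between stamp and form below 22 N and linear speed of stamp below 0.01 m/s); the arm keeps its last pose, push and grip.
It fails at once if the stamp prints on the form off the middle of the box (pad on paper more than 8 mm from the box's centre) (contact force between stamp_die and form above 0.3 N and horizontal distance between stamp_die and seal_box above 0.008 m).
It fails at once if the stamp is pushed on the form with more than 30 N (contact force between stamp and form above 30 N).
It fails at once if another stamp, the pen, the notes, the stapler, the mug or the jar is moved more than 20 mm (distance of any of stamp_blue, stamp_green, pen, notes, stapler, cup, jar from where it was at the start of the episode above 0.02 m).
It also fails if it takes over 38 s, if anything falls off the work surface, if the arm or the gripper's body presses on something with over 40 N, if the wrist force passes 120 N, or if a joint passes its speed limit or range.

## Working session

There is one attempt and no reset: what is moved stays moved. The work goes in short steps, Python scripts to look and compute and a shell command to move; the robot and the scene stay as the last step left them, time stands still between calls to the robot, and variables do not carry over. Pictures are saved under pics/ and viewed, at most 10 in all, crops included, and the job is handed in when it is done.

```bash
ls; mkdir -p pics; cat > h.py <<'E'
import numpy as np, cv2
from cell import env
def cam(n):
    c=env.read_camera(n); R,_=cv2.Rodrigues(np.array(c['rvec'],float)); c['R']=R; c['t']=np.array(c['tvec'],float).ravel(); return c
def ray(c,u,v,z):
    o=-c['R'].T@c['t']; d=c['R'].T@np.array([(u-c['cx'])/c['fx'],(v-c['cy'])/c['fy'],1.]); return o+d*(z-o[2])/d[2]
def dep(c,u,v):
    d=c['depth'][int(v),int(u)]; return c['R'].T@(d*np.array([(u-c['cx'])/c['fx'],(v-c['cy'])/c['fy'],1.])-c['t'])
def proj(c,p):
    q=c['R']@np.array(p,float)+c['t']; return c['fx']*q[0]/q[2]+c['cx'],c['fy']*q[1]/q[2]+c['cy']
def masks(c):
    h=cv2.cvtColor(c['pixels'],cv2.COLOR_BGR2HSV); H,S,V=cv2.split(h)
    return {'red':(((H<8)|(H>172))&(S>130)&(V>70)).astype('uint8')*255}
def blobs(m,amin=30):
    n,l,s,ce=cv2.connectedComponentsWithStats(m); return [(s[i],ce[i]) for i in range(1,n) if s[i][4]>=amin],l
E
python3 - <<'E'
from h import *
o=env.get_obs(); print({k:np.round(v,3) for k,v in o.items()}, env.hold_point_z)
for n in('top','side','wrist'):
    c=cam(n); cv2.imwrite(f'pics/{n}0.png',c['pixels']); print(n,-c['R'].T@c['t'],c['fx'],c['R'][2])
    for s,ce in blobs(masks(c)['red'])[0]: print(s,ce,dep(c,*ce))
E
```

```text
pics
{'time_s': np.float64(0.0), 'qpos': array([-74.653,  18.439,  -4.017,  83.177,   1.295,  78.539,  -3.258]), 'joint_velocities': array([-0.03 , -0.039,  0.04 ,  0.091, -0.031,  0.008,  0.035]), 'effort': array([ 0.0000e+00, -4.9131e+01, -4.0400e-01, -3.1252e+01, -6.4000e-02,
        4.4000e-02,  0.0000e+00]), 'tool_pos': array([0.163, 0.629, 0.221]), 'tool_rot': array([-1.79891e+02,  6.00000e-03,  1.65465e+02]), 'force': array([-0.546, -0.082, -0.772]), 'wrist_torque': array([ 0.062, -0.007, -0.016]), 'grasp_force': np.float64(0.0), 'grip_width': np.float64(0.087)} 0.0187
top [0.39266876 0.12446369 1.15566328] 478.6825559262648 [ 0.15127456 -0.02369278 -0.9882078 ]
[ 169  180   19  210 1224] [177.80964052 284.36437908] [0.45995222 0.43032184 0.00406677]
[  15  255   30  181 1813] [ 29.27137341 352.01047987] [ 0.27855167  0.88129578 -0.21203799]
[237 302  25  14 257] [248.92607004 308.35019455] [0.40562306 0.24897697 0.09072341]
[ 14 440  12   6  40] [ 19.3   442.375] [ 0.0378186   0.89128982 -0.22918755]
side [ 0.1808686  -0.80743191  0.72473753] 504.2305560972179 [ 0.3327335   0.77426615 -0.53833108]
[147 203 170  42 731] [231.09712722 225.63611491] [0.41788022 0.26346525 0.09096166]
[447 277  21   8  31] [457.32258065 282.29032258] [ 0.83638032 -0.09856052  0.03310287]
[539 386  14  59 331] [545.37462236 414.40483384] [ 0.67479063 -0.49788096  0.11877762]
wrist [0.09281702 0.64623453 0.38365738] 345.5141837986739 [ 0.25708751 -0.06779948 -0.96400687]
[ 430   94   41  215 1072] [449.18097015 200.94309701] [ 0.27186263  0.88386782 -0.35636697]
[169 299  13  10  94] [175.31914894 303.70212766] [0.22647183 0.42905216 0.00082724]
[198 371  16  17 165] [206.04242424 379.25454545] [0.33629045 0.4294673  0.00128091]
```

View pics/top0.png

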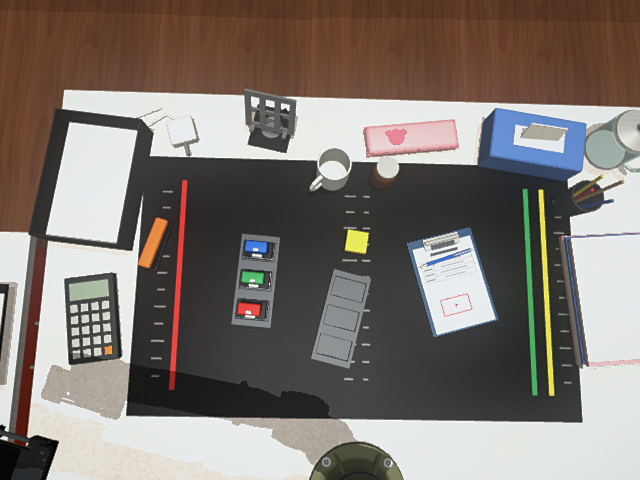

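View pics/side0.png

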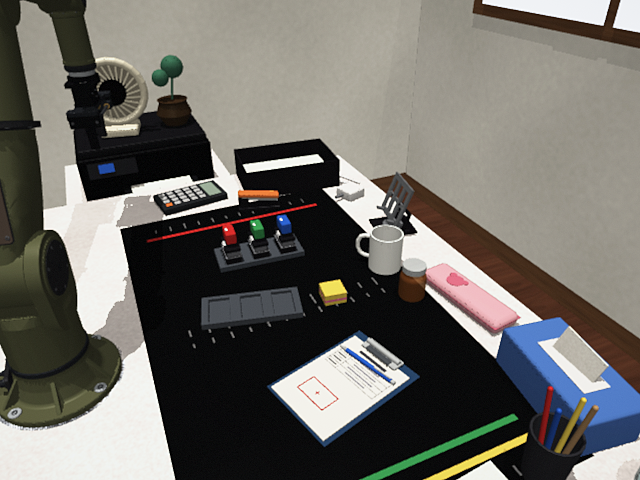

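The top view shows the stamped tray at (256,280), with the red stamp nearest the robot at (249,310). An empty lookalike tray is at (341,318). The form's box is at (456,305), with the foot end towards the robot. Next I'll measure the stamp and box.

```bash
python3 - <<'E'
from h import *
c=cam('top')
h=cv2.cvtColor(c['pixels'],cv2.COLOR_BGR2HSV); H,S,V=cv2.split(h)
m=(((H<10)|(H>170))&(S>40)&(V>80)).astype('uint8')*255
r=np.zeros_like(m); r[285:330,425:490]=m[285:330,425:490]
p=np.argwhere(r)[:,::-1]; w=np.array([ray(c,u,v,.006)[:2] for u,v in p],np.float32)
R=cv2.minAreaRect(w); print('box',len(p),R); B=cv2.boxPoints(R); print(B)
# form corners (white+blue board) head direction: clip
for n,z in (('red',.091),):
    q=np.argwhere(masks(c)['red'][300:320,235:265])[:,::-1]+[235,300]
    w=np.array([ray(c,u,v,z)[:2] for u,v in q],np.float32); print('grip',cv2.minAreaRect(w))
for uv in ((249,306),(249,312),(256,247),(253,279)): print(uv,dep(c,*uv),ray(c,*uv,.091))
# tray outline
a=c['pixels'][225:335,225:290]; cv2.imwrite('pics/tray.png',cv2.resize(np.hstack([a,c['pixels'][230:340,400:505]]),None,fx=4.5,fy=4.5,interpolation=cv2.INTER_NEAREST))
print('clip',dep(c,440,240), 'board corners',[ray(c,*q,.006)[:2] for q in ((408,243),(470,228),(497,319),(436,335))])
E
```

```text
box 106 ((0.42551884055137634, -0.23575221002101898), (0.040905363857746124, 0.07105778157711029), 15.618629455566406)
[[ 0.39625582 -0.20704176]
 [ 0.41538695 -0.27547574]
 [ 0.45478186 -0.26446265]
 [ 0.43565074 -0.19602868]]
grip ((0.4053904414176941, 0.2488231509923935), (0.05169329419732094, 0.026692289859056473), 87.56636810302734)
(249, 306) [0.4107739  0.24925167 0.08879242] [0.41073643 0.24899346 0.091     ]
(249, 312) [0.39770428 0.24864965 0.08934136] [0.39769645 0.24845648 0.091     ]
(256, 247) [0.54233108 0.23904555 0.08840052] [0.54196655 0.23876647 0.091     ]
(253, 279) [0.4702236  0.24261855 0.09084967] [0.47021265 0.24260187 0.091     ]
clip [ 0.57982265 -0.19747168  0.016837  ] board corners [array([ 0.57232439, -0.12168536]), array([ 0.61330006, -0.27551916]), array([ 0.39306971, -0.33440553]), array([ 0.35269099, -0.18657539])]
```

View pics/tray.png

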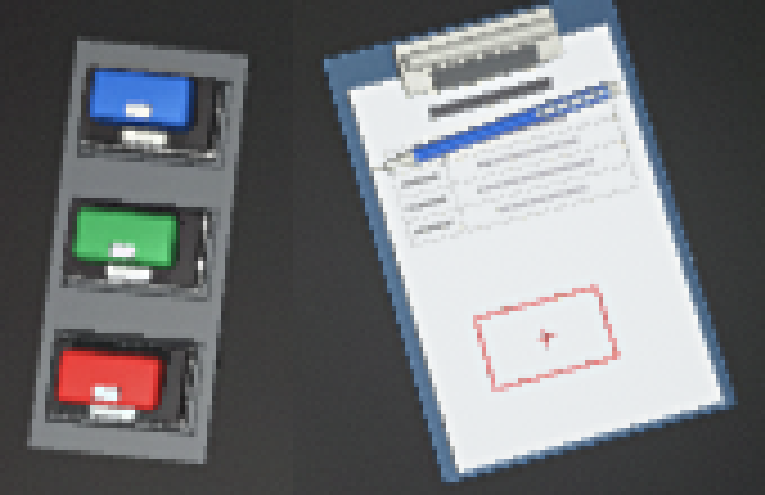

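The white marks face the robot, and the stamp is at (0.405, 0.249) with yaw about -3°. The box is at (0.4255, -0.236) with yaw about 15.6°. I'll work out the move to above the stamp.

```bash
cat >> h.py <<'E'
from scipy.spatial.transform import Rotation as Ro
def plan(x,y,z,yang):
    "tool shift (cm) and twist (deg) that bring the TCP to x,y,z with tool y at world angle yang"
    o=env.get_obs(); M=Ro.from_euler('xyz',o['tool_rot'],degrees=True).as_matrix(); M0=M
    cur=np.degrees(np.arctan2(M[1,1],M[0,1])); tw=-(yang-cur)
    print('t',round(float(o['time_s']),2),'tcp',np.round(o['tool_pos'],4),'yang',round(cur,2),'tiltz',np.round(M[:2,2],4),'F',np.round(o['force'],2),'w',round(float(o['grip_width']),4))
    print('dp',np.round(M0.T@(np.array([x,y,z])-o['tool_pos'])*100,2),'twist',round((tw+180)%360-180,2))
E
python3 -c "
from h import *
plan(.405,.249,.17,-3)"
```

```text
t 0.2 tcp [0.1632 0.6288 0.2219] yang 75.46 tiltz [-0.0002 -0.0012] F [ 0.52 -0.19 -0.23] w 0.0871
dp [-32.94 -30.69   5.23] twist 78.46
```

```bash
python3 -m jog '[{"dp":[-3,-3,0.5],"twist":8,"fingers":0.53},{"dp":[-7,-6.5,1],"twist":18,"fingers":0.53},{"dp":[-11,-10.3,1.8],"twist":28,"fingers":0.53},{"dp":[-15,-14,2.5],"twist":38,"fingers":0.53},{"dp":[-19,-17.7,3],"twist":48,"fingers":0.53},{"dp":[-23,-21.4,3.7],"twist":58,"fingers":0.53},{"dp":[-27,-25.2,4.4],"twist":67,"fingers":0.53},{"dp":[-30,-28,5],"twist":73,"fingers":0.53}]' 50; python3 -c "
from h import *
plan(.405,.249,.17,-3)"
```

```text
time_s: 1.2
tool_pos: [0.3844, 0.2804, 0.1724]
tool_rot: [180.0, -0.0, 92.1]
force: [-0.6, 0.6, 0.6]
grip_width: 0.0461
grasp_force: 0.0
t 1.2 tcp [0.3844 0.2804 0.1724] yang 2.12 tiltz [0.0002 0.0002] F [-0.65  0.6   0.64] w 0.0461
dp [-3.22  1.94  0.24] twist 5.12
```

```bash
python3 -m jog '[{"dp":[-1.6,1,0],"twist":3,"fingers":0.53},{"dp":[-3.2,1.9,0],"twist":5,"fingers":0.53},{"dp":[-3.2,1.9,0],"twist":5,"fingers":0.53},{"dp":[-3.2,1.9,0],"twist":5,"fingers":0.53}]'; python3 - <<'E'
from h import *
c=cam('wrist'); cv2.imwrite('pics/w1.png',c['pixels'])
m=masks(c)['red']; H,S,V=cv2.split(cv2.cvtColor(c['pixels'],cv2.COLOR_BGR2HSV))
for s,ce in blobs(m,200)[0]: print(s,ce,dep(c,*ce))
print(-c['R'].T@c['t'],c['R'][2]); plan(.405,.249,.17,-3)
E
```

```text
time_s: 1.7
tool_pos: [0.403, 0.2531, 0.1727]
tool_rot: [-180.0, -0.0, 87.6]
force: [-1.2, 0.7, -0.5]
grip_width: 0.0461
grasp_force: 0.0
[  98    0  542   38 9092] [364.68741751  17.04883414] [0.44760472 0.42927792 0.0009407 ]
[ 308  214   37   70 2217] [326.44023455 248.53946775] [0.40699711 0.25225811 0.09137509]
[0.40576436 0.32446187 0.33480551] [-0.01014229 -0.26389221 -0.96449885]
t 1.75 tcp [0.403  0.2531 0.1726] yang -2.38 tiltz [-0.0001  0.0004] F [ 0.62  0.65 -0.41] w 0.0463
dp [-0.41  0.22  0.26] twist 0.62
```

View pics/w1.png

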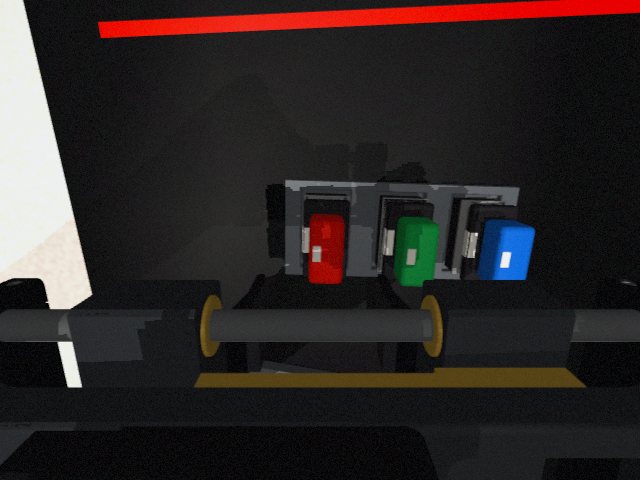

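The wrist view shows the red grip at cols 308-344, rows 214-283. Its white top mark is at (316,254), towards -x, and the robot is nearly over it. I'll refine the pose from the top face only.

```bash
python3 - <<'E'
from h import *
c=cam('wrist'); C=c['pixels'].astype(int)
sub=np.zeros((480,640),'uint8'); sub[205:290,300:350]=255
m=cv2.bitwise_and(masks(c)['red'],sub)
# keep pixels whose depth point lies at the grip top
pts=np.array([dep(c,u,v) for v,u in np.argwhere(m)]); print(np.percentile(pts[:,2],[5,50,95]))
P=pts[(pts[:,2]>.087)]; r=cv2.minAreaRect(P[:,:2].astype(np.float32)); print('rect depth',r)
u=[np.array([ray(c,a,b,.091)[:2] for b,a in np.argwhere(m)],np.float32)]; r2=cv2.minAreaRect(u[0]); print('rect all@.091',r2, u[0].min(0),u[0].max(0))
w=np.argwhere((C.min(2)>110)&(sub>0)); print('white',[(x.mean(0)) for x in [w]])
for b in (((w[:,1]>311)),((w[:,1]<=311))): 
    q=w[b]
    if len(q): a=q.mean(0); print(len(q),a,ray(c,a[1],a[0],.091),ray(c,a[1],a[0],.053))
# axis from left/right edges of rows 235..280
rows=range(232,278); L=[];Rr=[]
for v in rows:
    k=np.where(m[v])[0]; L.append(ray(c,k.min(),v,.091)[:2]);Rr.append(ray(c,k.max()+1,v,.091)[:2])
for e in (np.array(L),np.array(Rr)): f=np.polyfit(e[:,1],e[:,0],1); print('edge x=%.4f at y=.249, dx/dy %.3f'%(np.polyval(f,.249),f[0]))
E
```

```text
[0.07545863 0.09055236 0.09186011]
rect depth ((0.40798521041870117, 0.273725688457489), (0.10091302543878555, 0.0256064310669899), 85.85813903808594)
rect all@.091 ((0.4064768850803375, 0.2513001263141632), (0.05316620692610741, 0.025709005072712898), 85.87339782714844) [0.3922061  0.22457972] [0.4202846  0.27824235]
white [array([246.63291139, 310.43881857])]
109 [253.82568807 316.21100917] [0.39924101 0.24838089 0.091     ] [0.3982349  0.23651674 0.053     ]
128 [240.5078125 305.5234375] [0.39189334 0.25888783 0.091     ] [0.38974171 0.24866176 0.053     ]
edge x=0.3940 at y=.249, dx/dy 0.100
edge x=0.4195 at y=.249, dx/dy 0.065
```

```bash
python3 -c "
from h import *
plan(.4065,.249,.06,-4.2)"
```

```text
t 1.8 tcp [0.403  0.253  0.1726] yang -2.39 tiltz [-0.0001  0.0003] F [-0.04 -0.19  0.13] w 0.0462
dp [-0.39  0.37 11.26] twist 1.81
```

```bash
python3 -m jog '[{"dp":[-0.4,0.37,2],"twist":1.8,"fingers":0.53},{"dp":[-0.4,0.37,5],"twist":1.8,"fingers":0.53},{"dp":[-0.4,0.37,8],"twist":1.8,"fingers":0.53},{"dp":[-0.4,0.37,10],"twist":1.8,"fingers":0.53},{"dp":[-0.4,0.37,11],"twist":1.8,"fingers":0.53},{"dp":[-0.4,0.37,11.2],"twist":1.8,"fingers":0.53},{"dp":[-0.4,0.37,11.2],"twist":1.8,"fingers":0.53}]'; python3 -c "
from h import *
plan(.4065,.249,.06,-4.2)"
```

```text
time_s: 2.68
tool_pos: [0.4076, 0.2481, 0.0612]
tool_rot: [180.0, -0.1, 85.7]
force: [0.9, 0.5, 0.9]
grip_width: 0.0461
grasp_force: 0.0
t 2.67 tcp [0.4076 0.2481 0.0612] yang -4.32 tiltz [0.0009 0.0008] F [0.93 0.48 0.93] w 0.0461
dp [ 0.08 -0.12  0.12] twist -0.12
```

```bash
python3 -m jog '[{"dp":[0,0,0],"twist":0,"fingers":0},{"dp":[0,0,0],"twist":0,"fingers":0},{"dp":[0,0,0],"twist":0,"fingers":0},{"dp":[0,0,0],"twist":0,"fingers":0},{"dp":[0,0,0],"twist":0,"fingers":0}]' 50
```

```text
time_s: 3.3
tool_pos: [0.4073, 0.2477, 0.0608]
tool_rot: [180.0, -0.0, 85.7]
force: [-0.2, -0.0, 2.4]
grip_width: 0.0253
grasp_force: 50.0
```

```bash
python3 -m jog '[{"dp":[0,0,-1],"twist":0,"fingers":0},{"dp":[0,0,-2.5],"twist":0,"fingers":0},{"dp":[0,0,-4.5],"twist":0,"fingers":0},{"dp":[0,0,-7],"twist":0,"fingers":0},{"dp":[0,0,-9.5],"twist":0,"fingers":0},{"dp":[0,0,-11],"twist":0,"fingers":0},{"dp":[0,0,-11],"twist":0,"fingers":0},{"dp":[0,0,-11],"twist":0,"fingers":0}]'; python3 - <<'E'
from h import *
plan(.50,0,.17,6)
c=cam('wrist'); cv2.imwrite('pics/w2.png',c['pixels'])
c=cam('side'); cv2.imwrite('pics/s2.png',c['pixels'][100:340,60:380])
E
```

```text
time_s: 4.3
tool_pos: [0.4067, 0.2472, 0.1698]
tool_rot: [-179.9, 0.1, 85.7]
force: [-0.1, -0.6, -0.9]
grip_width: 0.0253
grasp_force: 50.0
t 4.3 tcp [0.4067 0.2472 0.1698] yang -4.34 tiltz [-0.0011 -0.0008] F [-0.13 -0.64 -0.9 ] w 0.0253
dp [-2.394e+01  1.118e+01 -1.000e-02] twist -10.34
```

View pics/s2.png

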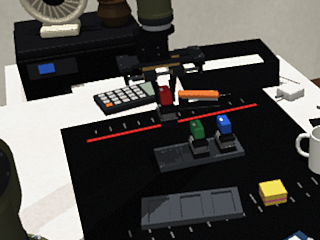

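The stamp is lifted at (165,95) in the crop, and the green and blue stamps are still in their pockets. Now the swing over to the form.

```bash
python3 -m jog '[{"dp":[-2,1,0],"twist":-1,"fingers":0},{"dp":[-6,3,0],"twist":-3,"fingers":0},{"dp":[-10,5,0],"twist":-5,"fingers":0},{"dp":[-14,7,0],"twist":-7,"fingers":0},{"dp":[-18,9,0],"twist":-9,"fingers":0},{"dp":[-22,10.8,0],"twist":-10,"fingers":0},{"dp":[-24,11.2,0],"twist":-11,"fingers":0},{"dp":[-25,11.2,0],"twist":-12,"fingers":0}]'; python3 -c "
from h import *
plan(.4255,-.236,.12,15.6)"
```

```text
time_s: 5.4
tool_pos: [0.4996, -0.0117, 0.1698]
tool_rot: [-179.9, 0.0, 97.6]
force: [0.2, 0.2, -0.4]
grip_width: 0.0255
grasp_force: 50.0
t 5.4 tcp [ 0.4996 -0.0117  0.1698] yang 7.58 tiltz [-0.0013 -0.0007] F [ 0.18  0.21 -0.41] w 0.0255
dp [-21.26 -10.29   5.01] twist -8.02
```

```bash
python3 -m jog '[{"dp":[-2,-1,0],"twist":-1,"fingers":0},{"dp":[-6,-2.9,0],"twist":-2,"fingers":0},{"dp":[-10,-4.8,0],"twist":-4,"fingers":0},{"dp":[-14,-6.8,1],"twist":-5,"fingers":0},{"dp":[-18,-8.7,3],"twist":-7,"fingers":0},{"dp":[-20.5,-9.9,4.5],"twist":-8,"fingers":0},{"dp":[-21.3,-10.3,5],"twist":-8,"fingers":0},{"dp":[-21.3,-10.3,5],"twist":-8,"fingers":0}]'; python3 -m jog '[{"dp":[0,0,0],"twist":0,"fingers":0},{"dp":[0,0,0],"twist":0,"fingers":0}]'; python3 - <<'E'
from h import *
plan(.4255,-.236,.075,15.6)
for n in ('wrist','side','top'):
    c=cam(n); cv2.imwrite(f'pics/{n}3.png',c['pixels']); print(n,'box',proj(c,[.4255,-.2358,.006]),'tcp',proj(c,env.get_obs()['tool_pos']),-c['R'].T@c['t'])
a=cv2.imread('pics/wrist3.png'); b=cv2.imread('pics/side3.png')[250:480,220:440]
cv2.imwrite('pics/both3.png',np.hstack([cv2.resize(a,(560,420)),cv2.resize(b,(240,250)).copy() if 0 else cv2.copyMakeBorder(cv2.resize(b,(240,250)),0,170,0,0,0)]))
E
```

```text
time_s: 6.4
tool_pos: [0.4264, -0.2341, 0.1203]
tool_rot: [-180.0, -0.0, 105.7]
force: [-0.2, -0.0, -2.0]
grip_width: 0.0255
grasp_force: 50.0
time_s: 6.65
tool_pos: [0.4272, -0.2339, 0.1209]
tool_rot: [179.9, -0.0, 105.8]
force: [0.5, -0.5, -1.4]
grip_width: 0.0255
grasp_force: 50.0
t 6.65 tcp [ 0.4272 -0.2339  0.1209] yang 15.79 tiltz [0.0009 0.0004] F [ 0.5  -0.53 -1.45] w 0.0255
dp [-0.16 -0.22  4.59] twist 0.19
wrist box (np.float64(318.50676318300935), np.float64(237.71826994425845)) tcp (np.float64(321.1743576483033), np.float64(293.09056029902047)) [ 0.40705932 -0.16521285  0.28306788]
side box (np.float64(315.5927873255095), np.float64(393.0637700759813)) tcp (np.float64(315.31276759831854), np.float64(345.7290883906097)) [ 0.1808686  -0.80743191  0.72473753]
top box (np.float64(455.82649616051725), np.float64(304.5317856069103)) tcp (np.float64(471.69317622681046), np.float64(302.7610067489134)) [0.39266876 0.12446369 1.15566328]
```

View pics/both3.png

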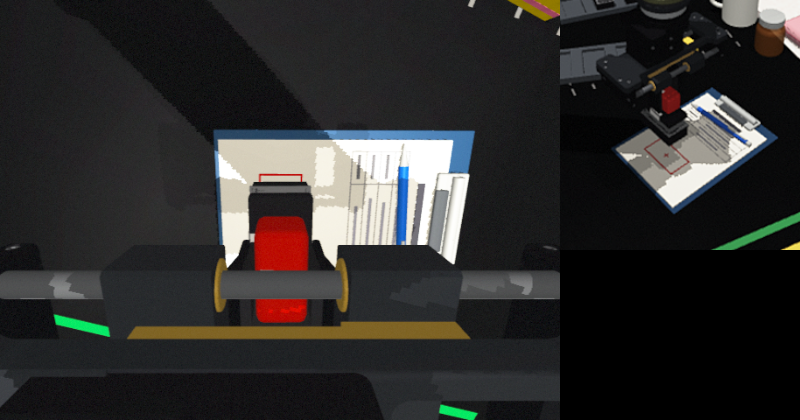

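The wrist view shows the stamp square over the form, with the box's far edge visible above the skirt at about row 200 (full scale). The side inset shows the whole box. I'll check the stamp and box offsets numerically.

```bash
python3 - <<'E'
from h import *
c=cam('wrist'); I=c['pixels']
cv2.imwrite('pics/z3.png',cv2.resize(I[180:300,260:380],None,fx=5,fy=5,interpolation=cv2.INTER_NEAREST))
s=cam('side'); H,S,V=cv2.split(cv2.cvtColor(s['pixels'],cv2.COLOR_BGR2HSV))
m=((((H<10)|(H>170))&(S>60)&(V>50))).astype('uint8')*255; r=np.zeros_like(m); r[365:420,285:350]=m[365:420,285:350]
w=np.array([ray(s,u,v,.006)[:2] for v,u in np.argwhere(r)],np.float32); print('side box',cv2.minAreaRect(w))
H,S,V=cv2.split(cv2.cvtColor(I,cv2.COLOR_BGR2HSV))
m=((((H<10)|(H>170))&(S>60)&(V>50))).astype('uint8'); q=np.argwhere(m[190:212,285:360])+[190,285]
print('wrist box edge px',q.min(0),q.max(0),[ray(c,u,q[:,0].min()+1,.006) for u in (q[:,1].min(),q[:,1].max()+1)])
print('expected box far corners',[proj(c,np.r_[np.array([.4255,-.2358])+Ro.from_euler('z',15.6,degrees=True).as_matrix()[:2,:2]@np.array([sx*.02,.035]),.006]) for sx in(-1,1)])
E
```

```text
side box ((0.4286442995071411, -0.23522311449050903), (0.041605401784181595, 0.07192055135965347), 15.395598411560059)
wrist box edge px [198 296] [207 346] [array([ 0.39887274, -0.21027625,  0.006     ]), array([ 0.43834124, -0.1991663 ,  0.006     ])]
expected box far corners [(np.float64(294.4123471940652), np.float64(194.94692910299148)), (np.float64(344.31964362721885), np.float64(195.05355231066648))]
```

View pics/z3.png

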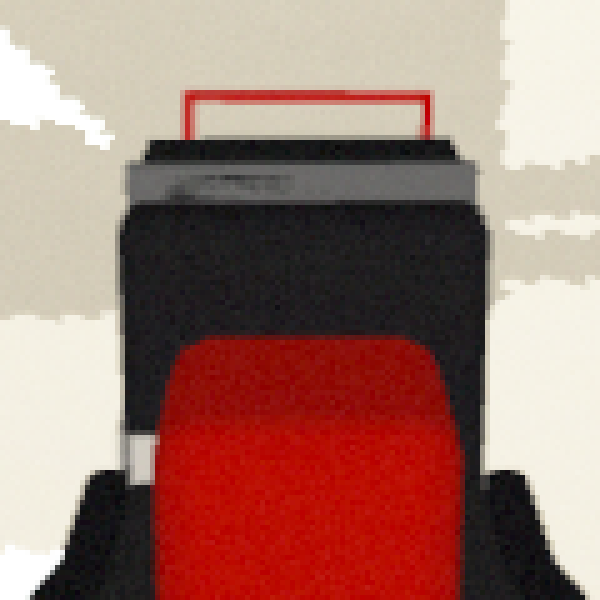

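The crop shows the box edge at cols 297-346, row 198. The skirt bottom edge is at row 208, cols 289-352. The shoulder edge is at row 221, cols 284-357.5.

```bash
python3 - <<'E'
from h import *
c=cam('wrist'); e=np.array([-np.sin(np.radians(15.7)),np.cos(np.radians(15.7))])
def mid(u0,u1,v,z,h):
    a,b=ray(c,u0,v,z)[:2],ray(c,u1,v,z)[:2]; d=b-a; print(np.linalg.norm(d)*1e3,np.degrees(np.arctan2(d[1],d[0])),(a+b)/2-h*e)
z=env.get_obs()['tool_pos'][2]-.0548
mid(296.8,346.4,198,.006,.035); mid(289,352,208,z,.034); mid(284,357.5,221,z+.047,.034)
plan(.4255,-.236,.075,15.6)
E
```

```text
39.83031191087807 15.689893081721577 [ 0.42768784 -0.23787812]
39.95801609992182 15.687544412482637 [ 0.42594932 -0.23497383]
36.888894575498746 15.684436204249332 [ 0.42564461 -0.23344005]
t 6.95 tcp [ 0.4264 -0.2349  0.1206] yang 15.67 tiltz [0.0003 0.0001] F [-0.03 -0.53 -1.07] w 0.0259
dp [-0.08 -0.12  4.56] twist 0.07
```

```bash
python3 -c "
from h import *
plan(.4278,-.2372,.068,15.65)"
```

```text
t 6.95 tcp [ 0.4264 -0.2349  0.1206] yang 15.67 tiltz [0.0003 0.0001] F [-0.03 -0.53 -1.07] w 0.0259
dp [-0.26  0.07  5.26] twist 0.02
```

```bash
python3 -m jog '[{"dp":[-0.26,0.07,0.8],"twist":0,"fingers":0},{"dp":[-0.26,0.07,2],"twist":0,"fingers":0},{"dp":[-0.26,0.07,3.4],"twist":0,"fingers":0},{"dp":[-0.26,0.07,4.5],"twist":0,"fingers":0},{"dp":[-0.26,0.07,5.1],"twist":0,"fingers":0},{"dp":[-0.26,0.07,5.2],"twist":0,"fingers":0},{"dp":[-0.26,0.07,5.2],"twist":0,"fingers":0}]'; python3 - <<'E'
from h import *
plan(.4278,-.2372,.061,15.65)
c=cam('wrist'); I=c['pixels']; cv2.imwrite('pics/z4.png',cv2.resize(I[180:300,260:380],None,fx=5,fy=5,interpolation=cv2.INTER_NEAREST))
E
```

```text
time_s: 7.82
tool_pos: [0.4279, -0.2375, 0.0687]
tool_rot: [180.0, 0.0, 105.7]
force: [-0.0, 0.9, -1.5]
grip_width: 0.0257
grasp_force: 50.0
t 7.83 tcp [ 0.4279 -0.2375  0.0687] yang 15.65 tiltz [ 0.0005 -0.0001] F [-0.01  0.92 -1.53] w 0.0257
dp [0.03 0.   0.77] twist 0.0
```

View pics/z4.png

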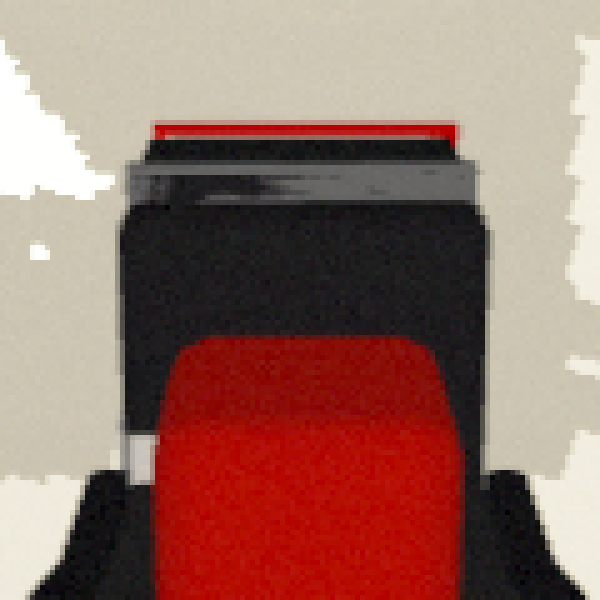

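The crop shows the box edge at row 204.4, cols 290.6-351.8, and the skirt bottom at row 208, cols 288.6-352.4. They are nearly centred, so I'll work out the residual.

```bash
python3 - <<'E'
from h import *
c=cam('wrist'); e=np.array([-np.sin(np.radians(15.7)),np.cos(np.radians(15.7))])
def mid(u0,u1,v,z,h):
    a,b=ray(c,u0,v,z)[:2],ray(c,u1,v,z)[:2]; d=b-a; print(np.linalg.norm(d)*1e3,(a+b)/2-h*e); return (a+b)/2-h*e
z=env.get_obs()['tool_pos'][2]-.0548
d=mid(290.6,351.8,204.4,.006,.0352)-mid(288.8,352.3,208,z,.034)
f=np.array([e[1],-e[0]]); print('box-stamp in stamp x,y mm',d@f*1e3,d@e*1e3)
plan(.4278,-.2372,.061,15.65)
E
```

```text
40.14603585177353 [ 0.4280033  -0.23778628]
40.256624317549594 [ 0.42752479 -0.23768006]
box-stamp in stamp x,y mm 0.43191601892730225 -0.23174712035257888
t 7.92 tcp [ 0.428  -0.2375  0.069 ] yang 15.66 tiltz [ 0.001 -0.   ] F [ 0.53 -0.29 -1.2 ] w 0.0259
dp [ 0.04 -0.01  0.8 ] twist 0.01
```

```bash
python3 -m jog '[{"dp":[0,0,0.3],"twist":0,"fingers":0},{"dp":[0,0,0.6],"twist":0,"fingers":0},{"dp":[0,0,0.8],"twist":0,"fingers":0},{"dp":[0,0,1.0],"twist":0,"fingers":0},{"dp":[0,0,1.2],"twist":0,"fingers":0},{"dp":[0,0,1.3],"twist":0,"fingers":0},{"dp":[0,0,1.3],"twist":0,"fingers":0},{"dp":[0,0,1.3],"twist":0,"fingers":0}]'
```

```text
time_s: 8.93
tool_pos: [0.4276, -0.2374, 0.0557]
tool_rot: [-180.0, -0.0, 105.7]
force: [-3.4, 1.0, 5.7]
grip_width: 0.0256
grasp_force: 50.0
```

```bash
python3 -m jog '[{"dp":[0,0,0.1],"twist":0,"fingers":0},{"dp":[0,0,0.2],"twist":0,"fingers":0},{"dp":[0,0,0.3],"twist":0,"fingers":0},{"dp":[0,0,0.36],"twist":0,"fingers":0},{"dp":[0,0,0.36],"twist":0,"fingers":0},{"dp":[0,0,0.36],"twist":0,"fingers":0}]'; python3 -c "
from h import *
plan(.4278,-.2372,.0513,15.65)"
```

```text
time_s: 9.68
tool_pos: [0.4275, -0.2374, 0.0524]
tool_rot: [-180.0, -0.0, 105.7]
force: [-4.1, 0.6, 8.8]
grip_width: 0.0256
grasp_force: 50.0
t 9.68 tcp [ 0.4275 -0.2374  0.0524] yang 15.65 tiltz [-0.0003  0.0007] F [-4.06  0.56  8.81] w 0.0256
dp [0.01 0.03 0.11] twist 0.0
```

```bash
python3 -m jog '[{"dp":[0,0,0.06],"twist":0,"fingers":0},{"dp":[0,0,0.12],"twist":0,"fingers":0},{"dp":[0,0,0.12],"twist":0,"fingers":0},{"dp":[0,0,0.12],"twist":0,"fingers":0},{"dp":[0,0,0.12],"twist":0,"fingers":0}]'; python3 -c "
from h import *
plan(.4278,-.2372,.0513,15.65)"
```

```text
time_s: 10.3
tool_pos: [0.4276, -0.2374, 0.0515]
tool_rot: [-180.0, -0.1, 105.7]
force: [-4.0, 2.7, 11.0]
grip_width: 0.0258
grasp_force: 50.0
t 10.3 tcp [ 0.4276 -0.2374  0.0515] yang 15.65 tiltz [-0.0003  0.0009] F [-4.01  2.68 10.97] w 0.0258
dp [0.02 0.03 0.02] twist 0.0
```

```bash
python3 -m jog '[{"dp":[0,0,0.06],"twist":0,"fingers":0},{"dp":[0,0,0.06],"twist":0,"fingers":0},{"dp":[0,0,0.06],"twist":0,"fingers":0},{"dp":[0,0,0.06],"twist":0,"fingers":0}]'; python3 - <<'E'
from h import *
plan(.4278,-.2372,.0513,15.65)
I=cam('wrist')['pixels']; s=cam('side')['pixels']
f=lambda a:cv2.resize(a,(400,400),interpolation=cv2.INTER_CUBIC)
cv2.imwrite('pics/z5.png',np.hstack([f(I[180:300,260:380]),f(s[310:440,260:390])]))
E
```

```text
time_s: 10.8
tool_pos: [0.4276, -0.2374, 0.051]
tool_rot: [-180.0, -0.1, 105.7]
force: [-5.8, 2.1, 12.2]
grip_width: 0.0258
grasp_force: 50.0
t 10.8 tcp [ 0.4276 -0.2374  0.051 ] yang 15.65 tiltz [-0.0003  0.001 ] F [-5.85  2.05 12.25] w 0.0258
dp [ 0.02  0.03 -0.03] twist 0.0
```

View pics/z5.png

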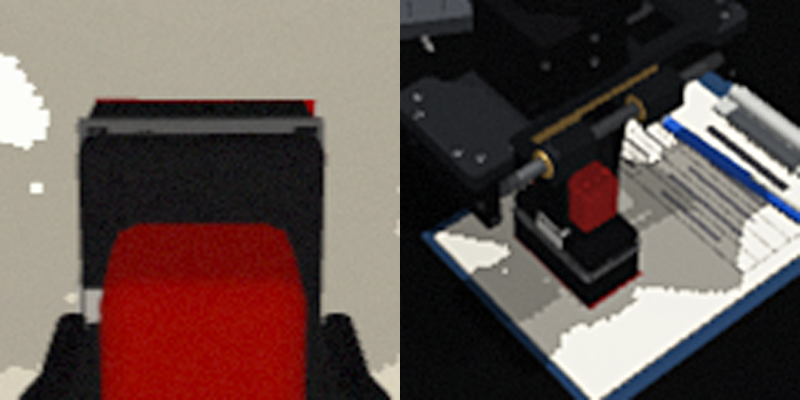

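The stamp sits flat over the box. Only a thin red outline shows at its far edge, the shoulder is pushed down, and the mark faces the foot. With about 12 N of push and a centring error of about 1 mm, I'm handing in.

```bash
python3 -c "
from h import *
print(env.sign_off())"
```

```text
the job is handed in; nothing more can be done
None
```

I took the red stamp from the tray and handed in with it still held and pressed in the red box at about 12 N, roughly 1 mm off centre, straight, with its white mark to the foot of the form; the hand-in returned no verdict.

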